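# Put the modelling tools away and press the lid home

### The arm

A 7-joint arm with a two-finger parallel gripper is mounted at the origin on a cart in front of the work surface, level with it; the furniture and walls round the work are solid. World frame = base frame: x ahead of the robot, y to its left, z up, the work surface at z = 0. Lengths are in m, angles in rad, forces in N, time in s.
With the tool pointing down it reaches from about 0.4 to 0.85 m from the base axis. Payload 4.5 kg.
Tool frame: the origin (TCP) lies midway between the tips of the shut fingers; the grasp point (between the pads) lies 19 mm behind it; z points along the fingers, y is the direction in which the jaws open and shut (so a half turn about z gives the same grasp; the last joint's range is limited). The gripper opens to 85 mm and grips with 20 to 120 N. Pads are 22 mm wide; open, the fingers measure 114 mm over their backs; the gripper's body (76 mm by 85 mm) begins 54 mm behind the grasp point. The pads swing forward as they close: fully open they stand 13 mm farther back than shut.
Start: joints at [1.291, 0.689, -0.195, 1.565, 0.157, 0.902, -0.215], TCP at [0.193, -0.594, 0.231] pointing down, gripper open.
Joint ranges: [-3.01, 3.01], [-0.46, 2.08], [-1.47, 1.51], [0.13, 2.56], [-1, 4.14], [0.04, 2.09], [-2.66, 2.66]. Speed limits (rad/s): [2.57, 2.57, 3.14, 3.14, 3.14, 3.14, 3.14].

### API

Orientations are given as [roll, pitch, yaw] about the fixed x, y, z axes, in that order (R = Rz(yaw) Ry(pitch) Rx(roll)).
In Python, from rig import robot, viewer gives the robot as it stands. The module is installed in compiled form; this text tells all that it offers.
- The arm moves only by the tool jog_arm, never from a script. Its argument "commands" is a list of rows, each an object of numbers: "fingers": the finger opening in cm, from 0 to 8.54; "x", "y", "z": the shift along the tool's x, y, z in cm; "turn": the turn about the tool's z in rad. In form: [{"fingers": .., "x": .., "y": .., "z": .., "turn": ..}, ...]. A call has 1 to 12 rows; each row shifts and turns the commanded pose from where the row before left it, along the tool's axes as they then stand; what a row does not reach is not made up. A row lasts 1/12 s, in which the tool goes at most 41.7 mm and 7.16 degrees, less where a joint would pass 70% of its speed; a pose out of reach is approached as far as the arm can. A call with a gripper value outside its range is refused whole. The fingers move at their own pace and stop on an object; "newtons" is the grip in N (left out, the last holds). Time passes only in rows, so rows that do not move let the fingers close. It gives the time, the measured TCP pose, the force and the opening at its end, in the units of the state.
- robot.read_state(): the state, without advancing time (a new reading comes with each control period).
- viewer.capture(name): name is "scene" or "top" or "wrist"; returns the picture (384x512x3 uint8, red, green, blue); there is no depth.
- viewer.calibration(name): a dict with "intrinsics" (3x3 intrinsics, pixels), "cam_to_world" (4x4, takes a point from camera to world coordinates). Camera axes: x right, y down, z forward; pixel columns grow to the right and rows downward; lengths in m; the calibration is good to about 2 mm. A picture is of the moment at which its call begins: read the wrist's pose just before it. calibration takes no time and is no camera call; for the wrist camera it gives the pose at the moment of the call.
- robot.job_done(): hands the job in, once; it reports no verdict.
The state is a dict: "clock": time; "joint_pos": joint angles; "dq": joint speeds; "tau": joint torques, N m; "tcp_pos": TCP position; "tcp_rot": TCP orientation; "wrist_force": force on the tool from outside, world axes, zero at the start; "torque": the same for the moment, N m; "gripper_width": opening from 0.0 (shut) to 1.0 (fully open).
Only numpy, scipy, OpenCV 4.12 (cv2) and the standard library are available. Lean on these libraries where they do the work, as an engineer would, in place of code of your own. Each camera call takes 0.05 s, during which the arm holds its last target. There are 200 camera calls.

### The job

Put the wooden kidney rib and the white scraper away in the open white storage box, then set the loose lid on the box and press it down until both ends have snapped past the seal and it sits level and fully home on the rim. Leave the box standing on the bench, and do not disturb the mug, the tin or the roll of tape.

Things in the scene. Friction and masses are not known exactly. Their poses are not given: they have to be found in the camera images.
- store_box: Open white plastic storage box, loose on the bench, 1.2 kg. Outside 140 mm (own x) by 190 mm (own y), 56 mm high; walls and floor 4 mm, so the opening is 132 by 182 mm. Origin: centre of its underside, z up to the opening.
- box_rim (a point): Centre of the box's mouth, 56 mm above its underside, box axes. Inside each short end (y = +-91 mm), 9 mm below the rim, a dark sprung sealing lip 98 mm long stands 4.5 mm inwards; the lid's bead comes to rest on it and must be pushed past it: about 5 to 18 N at each end for some 4 mm, then it snaps down.
- lid: Loose white lid, 0.16 kg, lying handle up on the bench. Plate 150 mm (own x) by 200 mm (own y), 4 mm thick. Origin: centre of the plug's underside, 17 mm below the plate's; z up. The plug is 128 by 180 mm over its round bead, so 2 mm play each side in x, 1 mm in y; either way round fits. Origin above the box's underside: 50 mm unpressed on the lips, 39 mm fully home (plate on the rim).
- lid_handle (a point): Centre of the lid's bar handle: bar 16 mm wide (lid x), 76 mm long (lid y), 16 mm high, centred 47 mm above the lid's origin (its top 55 mm, its underside 39 mm above the origin; plate top 21 mm above it), on two 12 mm posts.
- lid_end_a (a point): Middle of the low round press mark (28 mm across, 1 mm high) on the plate's top at the lid's +y end, 74 mm from the lid's centre, 21 mm above the lid's origin (4 mm above the rim when home).
- lid_end_b (a point): The same at the lid's -y end.
- wood_rib: Wooden kidney-shaped potter's rib lying flat on the bench, 52 mm wide (own x), 100 mm long (own y), 9 mm thick. Origin: centre of its underside.
- scraper: White plastic scraper lying flat on the bench, 22 mm wide (own x), 95 mm long (own y), 10 mm thick, tapering to one end. Origin: centre of its underside.
- mug: Bystander: clear mug full of brown wash water and stubs with a white handle, 89 by 115 mm, 95 mm high, behind the work. Origin under the middle of its outline.
- tin: Bystander: small round blue-grey tin, 57 mm across, 72 mm high, behind the work. Origin: centre of its underside.
- tape_roll: Bystander: roll of masking tape lying flat, 105 mm across, 25 mm high, behind the work. Origin: centre of its underside.
Mind the look-alikes: they are no part of the job. Several things look just like the wood_rib: the one meant starts farthest to the robot's right.

How it is judged:
On the way, in this order (a step that is already met when the one before it is completed fails the run):
1. the rib and the scraper are both in the box, the lid still off (x of wood_rib in the frame of store_box between -0.066 and 0.066 m and y of wood_rib in the frame of store_box between -0.091 and 0.091 m and z of wood_rib in the frame of store_box between 0 and 0.03 m and x of scraper in the frame of store_box between -0.066 and 0.066 m and y of scraper in the frame of store_box between -0.091 and 0.091 m and z of scraper in the frame of store_box between 0 and 0.03 m and horizontal distance between lid and store_box above 0.08 m), for 0.2 s.
2. the lid is seated level, both ends home on the rim (z of lid_end_a in the frame of store_box between 0.057 and 0.0625 m and z of lid_end_b in the frame of store_box between 0.057 and 0.0625 m and horizontal distance between lid and store_box below 0.006 m and angle between the y axis of lid and the y axis of store_box, either way round below 0.06 rad and angle between lid's own z axis and vertical below 0.03 rad), for 0.2 s.
At the end, for the whole second after the job is handed in: Rib and scraper lie in the box (origins inside the walls, under 30 mm above its underside); lid on the box within 6 mm, 0.06 rad in yaw, 0.03 rad in tilt, both end marks 57 to 62.5 mm above the box's underside (home: 60); box upright, box and lid at rest (all of step 2 and x of wood_rib in the frame of store_box between -0.066 and 0.066 m and y of wood_rib in the frame of store_box between -0.091 and 0.091 m and z of wood_rib in the frame of store_box between 0 and 0.03 m and x of scraper in the frame of store_box between -0.066 and 0.066 m and y of scraper in the frame of store_box between -0.091 and 0.091 m and z of scraper in the frame of store_box between 0 and 0.03 m and linear speed of each of lid, store_box below 0.02 m/s and angle between store_box's own z axis and vertical below 0.03 rad); the robot touches nothing.
It fails at once if the mug is pushed more than 30 mm or tipped (distance of mug from where it was at the start of the episode above 0.03 m or angle between mug's own z axis and vertical above 0.3 rad).
It fails at once if the tin is pushed more than 30 mm or tipped (distance of tin from where it was at the start of the episode above 0.03 m or angle between tin's own z axis and vertical above 0.3 rad).
It fails at once if the tape roll is pushed more than 30 mm or tipped (distance of tape_roll from where it was at the start of the episode above 0.03 m or angle between tape_roll's own z axis and vertical above 0.3 rad).
It also fails if it takes over 70 s, if anything falls off the work surface, if the arm or the gripper's body presses on something with over 40 N, if the wrist force passes 120 N, or if a joint passes its speed limit or range.

## Working session

There is one attempt and no reset: what is moved stays moved. The work goes in short steps, Python scripts to look and compute and a tool call to move; the robot and the scene stay as the last step left them, time stands still between calls to the robot, and variables do not carry over. Pictures are saved under pics/ and viewed, about 8 in all and at most 12, crops included, and the job is handed in when it is done.

Besides the shell and the picture viewer there is one more tool, called as name(argument=value, ...), one argument or row to a line, values as JSON. jog_arm: Moves the arm, as the interface text tells. Its arguments: {"type":"object","properties":{"commands":{"type":"array"},"newtons":{"type":"number"}},"required":["commands"]}

```bash
mkdir -p pics; cat > h.py <<'E'
import numpy as np, cv2
from rig import robot, viewer
def save(img,n): cv2.imwrite('pics/'+n,img[:,:,::-1])
def ray(cal,px,z):
    K=np.array(cal['intrinsics']);T=np.array(cal['cam_to_world'])
    d=T[:3,:3]@np.linalg.inv(K)@[px[0],px[1],1.]; o=T[:3,3]
    return o+d*(z-o[2])/d[2]
def proj(cal,p):
    K=np.array(cal['intrinsics']);T=np.array(cal['cam_to_world'])
    c=T[:3,:3].T@(np.array(p)-T[:3,3]); q=K@c; return q[:2]/q[2]
E
python3 - <<'E'
from h import *
s=robot.read_state(); print(s)
for n in('scene','top'):
    im=viewer.capture(n); np.save(n+'.npy',im); c=viewer.calibration(n); print(n,np.round(c['intrinsics'],1).tolist(),np.round(c['cam_to_world'],3).tolist())
    save(cv2.resize(im,(800,600)),n+'0.png')
E
```

```text
{'clock': 0.0, 'joint_pos': array([ 1.29080602,  0.689999  , -0.19452282,  1.56638633,  0.1573284 ,
        0.90252744, -0.21510243]), 'dq': array([-3.10534578e-04,  7.21892422e-04,  2.49064574e-03,  1.35837369e-03,
       -3.17400396e-04,  1.60775589e-03,  3.50946455e-05]), 'tau': array([ 1.16069725e-03, -5.39610243e+01, -1.26636654e+00, -1.58542353e+01,
        9.07695241e-03,  9.44191182e-03, -7.11859286e-06]), 'tcp_pos': array([ 0.19265219, -0.59385122,  0.23046366]), 'tcp_rot': array([-3.13967538e+00,  1.60517134e-04,  3.13902083e-01]), 'wrist_force': array([-0.48558849, -1.18235239, -0.17266803]), 'torque': array([-0.0274709 ,  0.02936655,  0.01173508]), 'gripper_width': 1.003882846230074}
scene [[366.9, 0.0, 260.0], [0.0, 366.9, 197.3], [0.0, 0.0, 1.0]] [[-0.627, -0.439, 0.643, -0.317], [-0.779, 0.341, -0.527, 0.693], [0.012, -0.831, -0.556, 0.806], [0.0, 0.0, 0.0, 1.0]]
top [[365.1, 0.0, 251.1], [0.0, 365.1, 191.3], [0.0, 0.0, 1.0]] [[0.025, -0.991, 0.13, 0.448], [-1.0, -0.023, 0.02, -0.032], [-0.017, -0.131, -0.991, 1.155], [0.0, 0.0, 0.0, 1.0]]
```

View pics/top0.png

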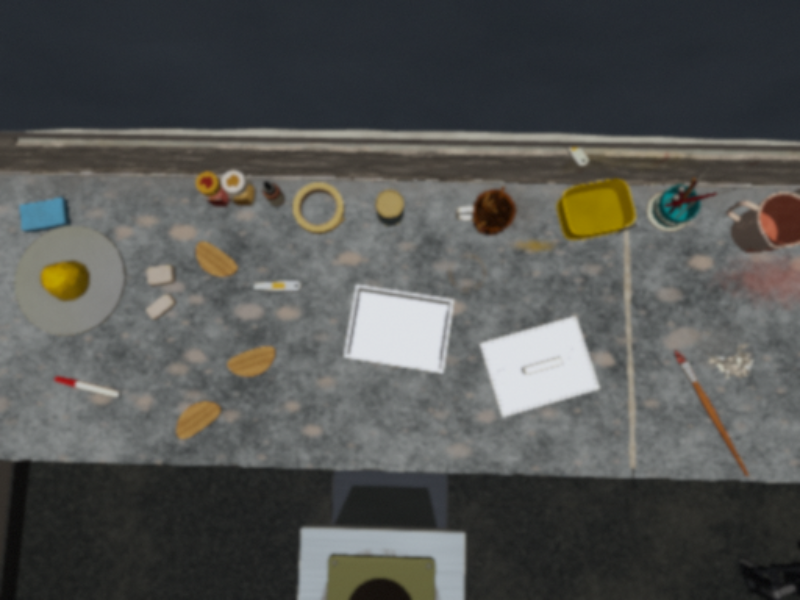

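View pics/scene0.png

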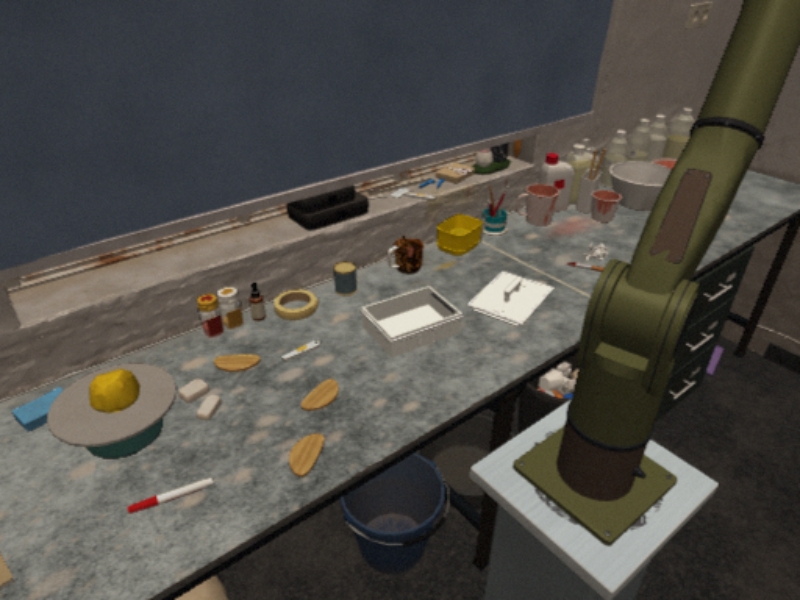

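The top view (800 px) shows three rib look-alikes at (215,260), (252,361) and (198,420). The one farthest right is (252,361). Scraper candidates are the white piece at (277,286), about 93 mm long, and the red/white pen at (87,386), about 130 mm long, so I choose (277,286). The box is at (400,328) and the lid at (540,366).

```bash
python3 - <<'E'
from h import *
im=np.load('top.npy'); c=viewer.calibration('top'); hsv=cv2.cvtColor(im,cv2.COLOR_RGB2HSV)
def rect(mask,roi,z,n):
    m=np.zeros(mask.shape,np.uint8); x0,y0,x1,y1=roi; m[y0:y1,x0:x1]=mask[y0:y1,x0:x1]
    k,_=cv2.findContours(m,cv2.RETR_EXTERNAL,cv2.CHAIN_APPROX_NONE); k=max(k,key=cv2.contourArea)
    P=np.array([ray(c,p[0],z)[:2] for p in k],np.float32)
    r=cv2.minAreaRect(P*1000); b=cv2.boxPoints(r)
    e=[b[1]-b[0],b[2]-b[1]]; L=max(e,key=np.linalg.norm); print(n,'c',np.round(r[0],1),'size',np.round(r[1],1),'long yaw',round(float(np.arctan2(L[1],L[0])),3),'area',cv2.contourArea(k))
f=.64
R=lambda a,b,x,y:tuple(int(v*f) for v in(a,b,x,y))
wood=((hsv[...,0]<25)&(hsv[...,1]>110)&(hsv[...,2]>90)).astype(np.uint8)
white=((hsv[...,1]<45)&(hsv[...,2]>165)).astype(np.uint8)
wy=((hsv[...,2]>165)).astype(np.uint8)
rect(wood,R(220,335,285,385),.008,'rib')
rect(wy,R(248,275,306,297),.008,'scr')
rect(white,R(330,270,470,385),.056,'box')
rect(white,R(470,300,610,425),.021,'lid')
big=np.hstack([cv2.resize(im[165:285,100:220],None,fx=5,fy=5)]); save(big,'crop1.png')
E
```

```text
rib c [464.  269.4] size [49.8 95.7] long yaw -1.223 area 355.5
scr c [623.2 231.5] size [12.9 83.3] long yaw -1.548 area 80.0
box c [536.6 -22.6] size [195.6 143.7] long yaw 1.436 area 2959.5
lid c [ 472.3 -300.1] size [150. 201.] long yaw -1.269 area 3095.0
```

View pics/crop1.png

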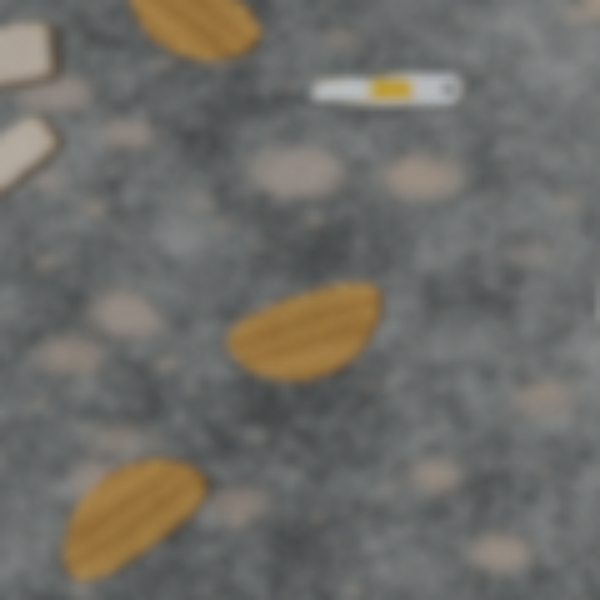

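Crop: the rib I chose is at (305,333), the rightmost of the three. The scraper is at (388,90), with its blade tapering to the left. Now I start moving, turning the tool first.

jog_arm(
  commands=[
    {"turn": -0.12,"fingers": 8.5},
    {"turn": -0.12},
    {"turn": -0.12},
    {"turn": -0.12},
    {"turn": -0.12},
    {"turn": -0.12},
    {"turn": -0.12},
    {"turn": -0.12},
    {"turn": -0.12},
    {"turn": -0.12},
    {"turn": -0.12},
    {"turn": -0.12},
  ],
)

```text
validation failed for argument at $.co...
```

```bash
cat > plan.py <<'E'
import sys; from h import *
# plan.py x y z yaw : shift in tool axes (cm) after/before turn
s=robot.read_state(); p=s['tcp_pos']; yaw=s['tcp_rot'][2]
t=np.array([float(v) for v in sys.argv[1:4]]); ty=float(sys.argv[4])
d=t-p; turn=-((ty-yaw+np.pi)%(2*np.pi)-np.pi)
def ax(y): return np.round(100*np.array([np.cos(y)*d[0]+np.sin(y)*d[1],np.sin(y)*d[0]-np.cos(y)*d[1],-d[2]]),2)
print('t',round(s['clock'],2),'pos',p.round(4),'rot',s['tcp_rot'].round(3),'F',s['wrist_force'].round(1),'w',round(s['gripper_width'],3))
print('turn',round(turn,3),'shift now-axes',ax(yaw),'after turn',ax(ty),'dist',round(np.linalg.norm(d)*100,1))
E
python3 plan.py .5 -.2 .2 1.919; python3 plan.py .464 .269 .1 1.919
```

```text
t 0.1 pos [ 0.1927 -0.594   0.2306] rot [-3.14   0.     0.314] F [-0.7  0.5 -0.2] w 1.003
turn -1.605 shift now-axes [ 41.39 -27.98   3.06] after turn [26.55 42.33  3.06] dist 50.1
t 0.1 pos [ 0.1927 -0.594   0.2306] rot [-3.14   0.     0.314] F [-0.7  0.5 -0.2] w 1.003
turn -1.605 shift now-axes [ 52.45 -73.7   13.06] after turn [71.86 54.95 13.06] dist 91.4
```

jog_arm(
  commands=[
    {"fingers": 8.5,"x": 0,"y": 0,"z": 0,"turn": -0.12},
    {"fingers": 8.5,"x": 0,"y": 0,"z": 0,"turn": -0.12},
    {"fingers": 8.5,"x": 0,"y": 0,"z": 0,"turn": -0.12},
    {"fingers": 8.5,"x": 0,"y": 0,"z": 0,"turn": -0.12},
    {"fingers": 8.5,"x": 0,"y": 0,"z": 0,"turn": -0.12},
    {"fingers": 8.5,"x": 0,"y": 0,"z": 0,"turn": -0.12},
    {"fingers": 8.5,"x": 0,"y": 0,"z": 0,"turn": -0.12},
    {"fingers": 8.5,"x": 0,"y": 0,"z": 0,"turn": -0.12},
    {"fingers": 8.5,"x": 0,"y": 0,"z": 0,"turn": -0.12},
    {"fingers": 8.5,"x": 0,"y": 0,"z": 0,"turn": -0.12},
    {"fingers": 8.5,"x": 0,"y": 0,"z": 0,"turn": -0.12},
    {"fingers": 8.5,"x": 0,"y": 0,"z": 0,"turn": -0.12},
  ],
)

```text
clock: 1.1
tcp_pos: [0.1926, -0.5942, 0.2308]
tcp_rot: [-3.141, -0.001, 1.76]
wrist_force: [0.6, 0.0, -0.2]
gripper_width: 0.998
```

```bash
python3 plan.py .5 -.2 .2 1.919
```

```text
t 1.1 pos [ 0.1926 -0.5942  0.2308] rot [-3.141e+00 -1.000e-03  1.760e+00] F [ 0.6  0.  -0.2] w 0.998
turn -0.159 shift now-axes [32.95 37.59  3.08] after turn [26.57 42.34  3.08] dist 50.1
```

jog_arm(
  commands=[
    {"fingers": 8.5,"x": 2.75,"y": 3.1,"z": 0,"turn": 0},
    {"fingers": 8.5,"x": 2.75,"y": 3.1,"z": 0,"turn": 0},
    {"fingers": 8.5,"x": 2.75,"y": 3.1,"z": 0,"turn": 0},
    {"fingers": 8.5,"x": 2.75,"y": 3.1,"z": 0,"turn": 0},
    {"fingers": 8.5,"x": 2.75,"y": 3.1,"z": 0,"turn": 0},
    {"fingers": 8.5,"x": 2.75,"y": 3.1,"z": 0,"turn": 0},
    {"fingers": 8.5,"x": 2.75,"y": 3.1,"z": 0,"turn": 0},
    {"fingers": 8.5,"x": 2.75,"y": 3.1,"z": 0,"turn": 0},
    {"fingers": 8.5,"x": 2.75,"y": 3.1,"z": 0,"turn": 0},
    {"fingers": 8.5,"x": 2.75,"y": 3.1,"z": 0,"turn": 0},
    {"fingers": 8.5,"x": 2.75,"y": 3.1,"z": 0,"turn": -0.08},
    {"fingers": 8.5,"x": 2.75,"y": 3.1,"z": 0,"turn": -0.08},
  ],
)

```text
clock: 2.1
tcp_pos: [0.4971, -0.1989, 0.2311]
tcp_rot: [-3.141, 0.001, 1.917]
wrist_force: [1.4, -0.9, 0.3]
gripper_width: 0.996
```

```bash
python3 plan.py .464 .269 .15 1.919
```

```text
t 2.1 pos [ 0.4971 -0.1989  0.2311] rot [-3.141e+00  1.000e-03  1.917e+00] F [ 1.4 -0.9  0.3] w 0.996
turn -0.002 shift now-axes [45.14 12.77  8.11] after turn [45.11 12.86  8.11] dist 47.6
```

jog_arm(
  commands=[
    {"fingers": 8.5,"x": 3.75,"y": 1.07,"z": 0.5,"turn": 0},
    {"fingers": 8.5,"x": 3.75,"y": 1.07,"z": 0.5,"turn": 0},
    {"fingers": 8.5,"x": 3.75,"y": 1.07,"z": 0.5,"turn": 0},
    {"fingers": 8.5,"x": 3.75,"y": 1.07,"z": 0.5,"turn": 0},
    {"fingers": 8.5,"x": 3.75,"y": 1.07,"z": 0.5,"turn": 0},
    {"fingers": 8.5,"x": 3.75,"y": 1.07,"z": 0.5,"turn": 0},
    {"fingers": 8.5,"x": 3.75,"y": 1.07,"z": 0.5,"turn": 0},
    {"fingers": 8.5,"x": 3.75,"y": 1.07,"z": 0.5,"turn": 0},
    {"fingers": 8.5,"x": 3.75,"y": 1.07,"z": 0.5,"turn": 0},
    {"fingers": 8.5,"x": 3.75,"y": 1.07,"z": 0.5,"turn": 0},
    {"fingers": 8.5,"x": 3.75,"y": 1.07,"z": 0.5,"turn": 0},
    {"fingers": 8.5,"x": 3.75,"y": 1.07,"z": 0.5,"turn": 0},
  ],
)

```text
clock: 3.1
tcp_pos: [0.465, 0.2682, 0.1707]
tcp_rot: [-3.141, 0.001, 1.914]
wrist_force: [1.1, 0.3, 0.0]
gripper_width: 0.993
```

```bash
cat > wrist.py <<'E'
# wrist.py name z  : capture wrist, wood + white contours in world (mm)
import sys; from h import *
c=viewer.calibration('wrist'); im=viewer.capture('wrist'); save(im,sys.argv[1]+'.png'); np.save('w.npy',im); np.save('wc.npy',c,allow_pickle=True)
z=float(sys.argv[2]); hsv=cv2.cvtColor(im,cv2.COLOR_RGB2HSV)
for n,m in(('wood',(hsv[...,0]<25)&(hsv[...,1]>110)&(hsv[...,2]>80)),('white',(hsv[...,1]<45)&(hsv[...,2]>165))):
    k,_=cv2.findContours(m.astype(np.uint8),cv2.RETR_EXTERNAL,cv2.CHAIN_APPROX_NONE)
    for q in k:
        if cv2.contourArea(q)<400: continue
        P=np.array([ray(c,p[0],z)[:2] for p in q],np.float32); r=cv2.minAreaRect(P*1000); b=cv2.boxPoints(r)
        L=max([b[1]-b[0],b[2]-b[1]],key=np.linalg.norm); print(n,q[:,0].mean(0).round(),'c',np.round(r[0],1),'size',np.round(r[1],1),'yaw',round(float(np.arctan2(L[1],L[0])),3))
E
python3 wrist.py w1 .009; python3 plan.py .464 .269 .0 1.919
```

```text
wood [455. 164.] c [667.3 363. ] size [99.1 53.1] yaw 1.004
wood [261. 176.] c [463.2 271. ] size [49.3 98.4] yaw -1.201
wood [187.  44.] c [354.7 375.8] size [50.5 94.6] yaw -0.943
white [494.  52.] c [643.  473.2] size [33.6 47.8] yaw -1.389
white [432.  33.] c [575.5 467.2] size [25.7 53.4] yaw -0.835
t 3.15 pos [0.4628 0.2802 0.171 ] rot [ 3.138 -0.011  1.925] F [0.2 9.  0.1] w 0.992
turn 0.006 shift now-axes [-1.09 -0.27 17.1 ] after turn [-1.1  -0.27 17.1 ] dist 17.1
```

View pics/w1.png

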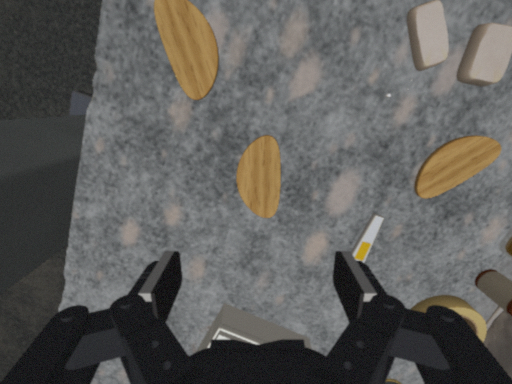

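The wrist picture shows the target rib at (261,176), the other ribs at (187,44) and (455,164), and the scraper at (368,238).

jog_arm(
  commands=[
    {"fingers": 7.5,"x": 0,"y": 0,"z": 4,"turn": 0},
    {"fingers": 7.5,"x": 0,"y": 0,"z": 4,"turn": -0.015},
    {"fingers": 7.5,"x": 0,"y": 0,"z": 4,"turn": 0},
    {"fingers": 7.5,"x": 0,"y": 0,"z": 0,"turn": 0},
    {"fingers": 7.5,"x": 0,"y": 0,"z": 0,"turn": 0},
  ],
)

```text
clock: 3.57
tcp_pos: [0.4641, 0.2655, 0.0498]
tcp_rot: [-3.137, 0.002, 1.929]
wrist_force: [0.2, -0.7, 0.6]
gripper_width: 0.878
```

```bash
python3 plan.py .4635 .2705 .0 1.93
```

```text
t 3.57 pos [0.4641 0.2655 0.0498] rot [-3.137e+00  2.000e-03  1.929e+00] F [ 0.2 -0.7  0.6] w 0.878
turn -0.001 shift now-axes [0.49 0.12 4.98] after turn [0.49 0.12 4.98] dist 5.0
```

jog_arm(
  commands=[
    {"fingers": 7.0,"x": 0.5,"y": 0.1,"z": 2.6,"turn": 0},
    {"fingers": 7.0,"x": 0,"y": 0,"z": 2.2,"turn": 0},
    {"fingers": 7.0,"x": 0,"y": 0,"z": 0.4,"turn": 0},
    {"fingers": 4.5,"x": 0,"y": 0,"z": 0,"turn": 0},
    {"fingers": 4.5,"x": 0,"y": 0,"z": 0,"turn": 0},
    {"fingers": 4.5,"x": 0,"y": 0,"z": 0,"turn": 0},
    {"fingers": 4.5,"x": 0,"y": 0,"z": 0,"turn": 0},
    {"fingers": 4.5,"x": 0,"y": 0,"z": 0,"turn": 0},
  ],
  newtons=50,
)

```text
clock: 4.23
tcp_pos: [0.4661, 0.2721, 0.002]
tcp_rot: [3.138, -0.001, 1.928]
wrist_force: [-1.3, -0.7, 7.4]
gripper_width: 0.566
```

```bash
python3 wrist.py w2 .009; python3 plan.py .4635 .2705 .2 1.93
```

```text
wood [263. 251.] c [464.3 272.8] size [49.3 98.5] yaw -1.207
wood [113.  36.] c [366.5 349.9] size [51.  39.4] yaw 0.358
white [475. 342.] c [619.4 262.1] size [13.6 27.4] yaw -1.507
t 4.28 pos [0.4661 0.2721 0.002 ] rot [ 3.138e+00 -1.000e-03  1.928e+00] F [-0.9 -0.4  8.7] w 0.57
turn -0.002 shift now-axes [ -0.06  -0.3  -19.8 ] after turn [ -0.06  -0.3  -19.8 ] dist 19.8
```

View pics/w2.png

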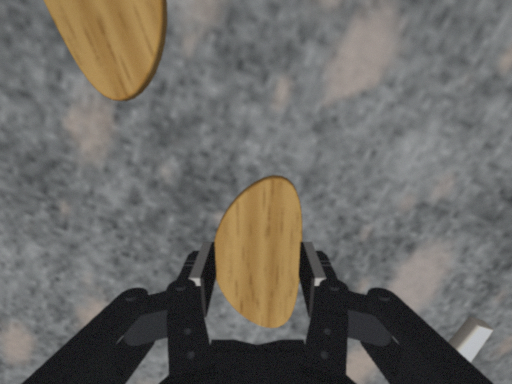

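The wrist picture shows the rib at (263,251), held between the pads across its width. Lifting it.

jog_arm(
  commands=[
    {"fingers": 4.5,"x": 0,"y": 0,"z": -2,"turn": 0},
    {"fingers": 4.5,"x": 0,"y": 0,"z": -4,"turn": 0},
    {"fingers": 4.5,"x": 0,"y": 0,"z": -4,"turn": 0},
    {"fingers": 4.5,"x": 0,"y": 0,"z": -3,"turn": 0.12},
    {"fingers": 4.5,"x": 0,"y": 0,"z": 0,"turn": 0.12},
    {"fingers": 4.5,"x": 0,"y": 0,"z": 0,"turn": 0.12},
    {"fingers": 4.5,"x": 0,"y": 0,"z": 0,"turn": 0.12},
    {"fingers": 4.5,"x": 0,"y": 0,"z": 0,"turn": 0.012},
    {"fingers": 4.5,"x": 0,"y": 0,"z": 0,"turn": 0},
  ],
)

```text
clock: 5.03
tcp_pos: [0.4651, 0.2717, 0.1307]
tcp_rot: [3.14, -0.001, 1.439]
wrist_force: [0.2, 0.4, -0.5]
gripper_width: 0.563
```

```bash
python3 plan.py .521 -.0205 .13 1.436
```

```text
t 5.03 pos [0.4651 0.2717 0.1307] rot [ 3.140e+00 -1.000e-03  1.439e+00] F [ 0.2  0.4 -0.5] w 0.563
turn 0.003 shift now-axes [-28.23   9.38   0.07] after turn [-28.2    9.46   0.07] dist 29.7
```

jog_arm(
  commands=[
    {"fingers": 4.5,"x": -3.525,"y": 1.18,"z": 0,"turn": 0},
    {"fingers": 4.5,"x": -3.525,"y": 1.18,"z": 0,"turn": 0},
    {"fingers": 4.5,"x": -3.525,"y": 1.18,"z": 0,"turn": 0},
    {"fingers": 4.5,"x": -3.525,"y": 1.18,"z": 0,"turn": 0},
    {"fingers": 4.5,"x": -3.525,"y": 1.18,"z": 0,"turn": 0},
    {"fingers": 4.5,"x": -3.525,"y": 1.18,"z": 0,"turn": 0},
    {"fingers": 4.5,"x": -3.525,"y": 1.18,"z": 0,"turn": 0},
    {"fingers": 4.5,"x": -3.525,"y": 1.18,"z": 0,"turn": 0},
    {"fingers": 4.5,"x": 0,"y": 0,"z": 0,"turn": 0},
    {"fingers": 4.5,"x": 0,"y": 0,"z": 0,"turn": 0},
  ],
)

```text
clock: 5.87
tcp_pos: [0.5208, -0.0242, 0.1295]
tcp_rot: [3.141, 0.001, 1.433]
wrist_force: [0.5, 0.2, -0.6]
gripper_width: 0.567
```

```bash
python3 plan.py .521 -.0205 .13 1.436; python3 wrist.py w3 .056
```

```text
t 5.87 pos [ 0.5208 -0.0242  0.1295] rot [3.141e+00 1.000e-03 1.433e+00] F [ 0.5  0.2 -0.6] w 0.567
turn -0.003 shift now-axes [ 0.37 -0.03 -0.05] after turn [ 0.37 -0.03 -0.05] dist 0.4
wood [263. 251.] c [511.8 -74.1] size [157.1  78.5] yaw 1.46
white [256. 336.] c [ 497.5 -164.5] size [43.3 20.9] yaw 0.176
white [277. 165.] c [535.8  -4.4] size [142.3 105.8] yaw 1.436
white [284. 146.] c [537.5 -16.3] size [180.9 140. ] yaw 1.435
```

View pics/w3.png

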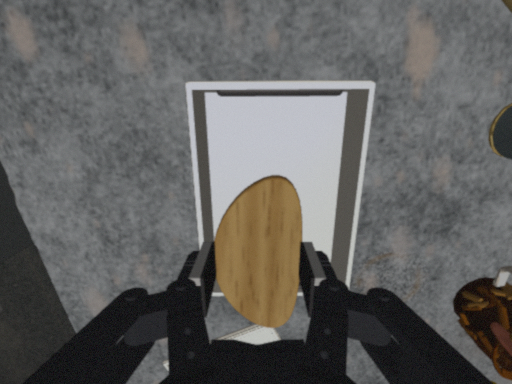

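The picture shows the rib over the box mouth. The rim corners are at about (190,85) and (372,85) and the box is aligned with the tool. Lowering to the floor and releasing by a small opening.

jog_arm(
  commands=[
    {"fingers": 4.5,"x": 0.4,"y": 0,"z": 4,"turn": 0},
    {"fingers": 4.5,"x": 0,"y": 0,"z": 4,"turn": 0},
    {"fingers": 4.5,"x": 0,"y": 0,"z": 3,"turn": 0},
    {"fingers": 4.5,"x": 0,"y": 0,"z": 0.9,"turn": 0},
    {"fingers": 4.5,"x": 0,"y": 0,"z": 0,"turn": 0},
    {"fingers": 5.6,"x": 0,"y": 0,"z": 0,"turn": 0},
    {"fingers": 5.6,"x": 0,"y": 0,"z": 0,"turn": 0},
    {"fingers": 5.6,"x": 0,"y": 0,"z": 0,"turn": 0},
    {"fingers": 5.6,"x": 0,"y": 0,"z": -3,"turn": 0},
    {"fingers": 5.6,"x": 0,"y": 0,"z": -4,"turn": 0},
    {"fingers": 5.6,"x": 0,"y": 0,"z": -4,"turn": 0},
    {"fingers": 5.6,"x": 0,"y": 0,"z": -1,"turn": 0},
  ],
)

```text
clock: 6.92
tcp_pos: [0.5237, -0.0157, 0.1354]
tcp_rot: [3.134, -0.002, 1.438]
wrist_force: [1.2, 0.2, -1.2]
gripper_width: 0.655
```

```bash
python3 wrist.py w4 .013; python3 plan.py .623 .2315 .12 1.593
```

```text
wood [257. 187.] c [519.  -14.2] size [95.9 48.7] yaw 1.461
wood [503.  16.] c [751.1 112.8] size [14.8 35.4] yaw -0.787
white [277. 174.] c [540.  -21.6] size [193.5 167.5] yaw 1.432
t 6.97 pos [ 0.5239 -0.0159  0.1352] rot [ 3.133e+00 -2.000e-03  1.437e+00] F [-0.5  0.5  1.3] w 0.656
turn -0.156 shift now-axes [25.83  6.53  1.52] after turn [24.51 10.45  1.52] dist 26.7
```

jog_arm(
  commands=[
    {"fingers": 5,"x": 3.7,"y": 0.93,"z": 0,"turn": 0},
    {"fingers": 5,"x": 3.7,"y": 0.93,"z": 0,"turn": 0},
    {"fingers": 5,"x": 3.7,"y": 0.93,"z": 0,"turn": 0},
    {"fingers": 5,"x": 3.7,"y": 0.93,"z": 0,"turn": 0},
    {"fingers": 5,"x": 3.7,"y": 0.93,"z": 0,"turn": 0},
    {"fingers": 5,"x": 3.7,"y": 0.93,"z": 0,"turn": 0},
    {"fingers": 5,"x": 3.2,"y": 0.93,"z": 0,"turn": -0.08},
    {"fingers": 5,"x": 0,"y": 0,"z": 1.5,"turn": -0.076},
    {"fingers": 5,"x": 0,"y": 0,"z": 0,"turn": 0},
    {"fingers": 5,"x": 0,"y": 0,"z": 0,"turn": 0},
  ],
)

```text
clock: 7.8
tcp_pos: [0.6182, 0.226, 0.1135]
tcp_rot: [-3.138, 0.002, 1.593]
wrist_force: [-0.1, -0.3, 0.6]
gripper_width: 0.585
```

```bash
python3 wrist.py w5 .01; python3 plan.py .623 .2315 .0 1.593
```

```text
wood [395. 243.] c [759.8 174.4] size [96.7 44.1] yaw 0.787
wood [329.  40.] c [667.5 359.9] size [92.4 50.5] yaw 0.99
white [151. 367.] c [487.   -2.8] size [58.5 27. ] yaw 1.188
white [262. 190.] c [621.5 229.2] size [19.  92.9] yaw -1.555
t 7.85 pos [0.6189 0.2253 0.1143] rot [-3.140e+00  2.000e-03  1.591e+00] F [ 0.6 -0.8  0. ] w 0.59
turn -0.002 shift now-axes [ 0.61  0.43 11.43] after turn [ 0.61  0.43 11.43] dist 11.5
```

View pics/w5.png

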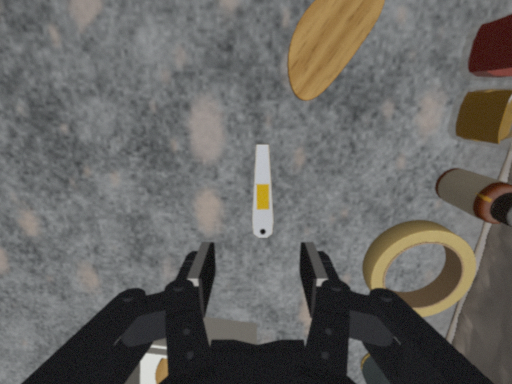

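The wrist view shows the scraper at (262,190), between and ahead of the fingers, with the tape clear at (420,268).

jog_arm(
  commands=[
    {"fingers": 4.5,"x": 0.25,"y": 0.25,"z": 4,"turn": 0},
    {"fingers": 4.5,"x": 0,"y": 0,"z": 4,"turn": 0.03},
    {"fingers": 4.5,"x": 0,"y": 0,"z": 2.6,"turn": 0},
    {"fingers": 4.5,"x": 0,"y": 0,"z": 0.5,"turn": 0},
    {"fingers": 4.5,"x": 0,"y": 0,"z": 0,"turn": 0},
    {"fingers": 1,"x": 0,"y": 0,"z": 0,"turn": 0},
    {"fingers": 1,"x": 0,"y": 0,"z": 0,"turn": 0},
    {"fingers": 1,"x": 0,"y": 0,"z": 0,"turn": 0},
    {"fingers": 1,"x": 0,"y": 0,"z": 0,"turn": 0},
    {"fingers": 1,"x": 0,"y": 0,"z": 0,"turn": 0},
    {"fingers": 1,"x": 0,"y": 0,"z": -1,"turn": 0},
  ],
)

```text
clock: 8.77
tcp_pos: [0.6219, 0.2289, 0.0148]
tcp_rot: [-3.141, 0.0, 1.563]
wrist_force: [-0.5, -0.3, -0.8]
gripper_width: 0.176
```

jog_arm(
  commands=[
    {"fingers": 1,"x": 0,"y": 0,"z": -4,"turn": 0},
    {"fingers": 1,"x": 0,"y": 0,"z": -4,"turn": 0},
    {"fingers": 1,"x": 0,"y": 0,"z": -3,"turn": 0},
    {"fingers": 1,"x": 0,"y": 0,"z": 0,"turn": 0.06},
    {"fingers": 1,"x": 0,"y": 0,"z": 0,"turn": 0.06},
    {"fingers": 1,"x": 0,"y": 0,"z": 0,"turn": 0},
  ],
)

```text
clock: 9.27
tcp_pos: [0.6226, 0.2293, 0.1265]
tcp_rot: [3.139, -0.001, 1.441]
wrist_force: [-1.6, 0.5, 0.1]
gripper_width: 0.183
```

```bash
python3 plan.py .5635 -.0262 .12 1.436; python3 wrist.py w6 .12
```

```text
t 9.27 pos [0.6226 0.2293 0.1265] rot [ 3.139e+00 -1.000e-03  1.441e+00] F [-1.6  0.5  0.1] w 0.183
turn 0.005 shift now-axes [-26.1   -2.56   0.65] after turn [-26.12  -2.42   0.65] dist 26.2
wood [257. 260.] c [619.2 220.4] size [26.5 12. ] yaw 1.452
wood [394. 222.] c [705.8 234.2] size [56.  23.9] yaw 0.747
wood [477.  84.] c [744.7 308.2] size [ 8.8 25.1] yaw -1.565
wood [478.  26.] c [741.4 335. ] size [23.9 14.2] yaw 0.988
wood [296.  40.] c [651.6 339.6] size [51. 29.] yaw 0.989
white [256. 252.] c [618.3 224. ] size [99.  19.4] yaw 1.489
```

jog_arm(
  commands=[
    {"fingers": 1,"x": -3.73,"y": -0.36,"z": 0,"turn": 0},
    {"fingers": 1,"x": -3.73,"y": -0.36,"z": 0,"turn": 0},
    {"fingers": 1,"x": -3.73,"y": -0.36,"z": 0,"turn": 0},
    {"fingers": 1,"x": -3.73,"y": -0.36,"z": 0,"turn": 0},
    {"fingers": 1,"x": -3.73,"y": -0.36,"z": 0,"turn": 0},
    {"fingers": 1,"x": -3.73,"y": -0.36,"z": 0,"turn": 0},
    {"fingers": 1,"x": -3.73,"y": -0.36,"z": 0,"turn": 0},
    {"fingers": 1,"x": 0,"y": 0,"z": 0,"turn": 0},
    {"fingers": 1,"x": 0,"y": 0,"z": 0,"turn": 0},
  ],
)

```text
clock: 10.07
tcp_pos: [0.5629, -0.0306, 0.1242]
tcp_rot: [-3.141, 0.002, 1.438]
wrist_force: [0.8, 1.4, -0.2]
gripper_width: 0.179
```

```bash
python3 plan.py .5635 -.0262 .019 1.436
```

```text
t 10.07 pos [ 0.5629 -0.0306  0.1242] rot [-3.141e+00  2.000e-03  1.438e+00] F [ 0.8  1.4 -0.2] w 0.179
turn 0.002 shift now-axes [ 0.45  0.   10.52] after turn [ 0.45  0.   10.52] dist 10.5
```

jog_arm(
  commands=[
    {"fingers": 1,"x": 0.4,"y": 0,"z": 4,"turn": 0},
    {"fingers": 1,"x": 0,"y": 0,"z": 4,"turn": 0},
    {"fingers": 1,"x": 0,"y": 0,"z": 2.5,"turn": 0},
    {"fingers": 1,"x": 0,"y": 0,"z": 0,"turn": 0},
    {"fingers": 3,"x": 0,"y": 0,"z": 0,"turn": 0},
    {"fingers": 3,"x": 0,"y": 0,"z": 0,"turn": 0},
    {"fingers": 3,"x": 0,"y": 0,"z": 0,"turn": 0},
    {"fingers": 3,"x": 0,"y": 0,"z": -2,"turn": 0},
    {"fingers": 3,"x": 0,"y": 0,"z": -4,"turn": 0},
    {"fingers": 3,"x": 0,"y": 0,"z": -4,"turn": 0},
    {"fingers": 3,"x": 0,"y": 0,"z": -4,"turn": 0},
    {"fingers": 3,"x": 0,"y": 0,"z": 0,"turn": 0},
  ],
)

```text
clock: 11.07
tcp_pos: [0.5697, -0.0217, 0.1686]
tcp_rot: [3.125, -0.003, 1.443]
wrist_force: [0.5, 0.0, 0.6]
gripper_width: 0.351
```

```bash
python3 plan.py .4723 -.3001 .2 1.873;python3 wrist.py w7 .056
```

```text
t 11.07 pos [ 0.5697 -0.0217  0.1686] rot [ 3.125e+00 -3.000e-03  1.443e+00] F [0.5 0.  0.6] w 0.351
turn -0.43 shift now-axes [-28.86  -6.1   -3.14] after turn [-23.68 -17.59  -3.14] dist 29.7
wood [215. 180.] c [527.6  -2.7] size [82.1 41.1] yaw 1.413
wood [424.  23.] c [726.4 106.6] size [14.1 47.9] yaw -0.762
white [170. 358.] c [ 435.7 -222.5] size [72.7 21.9] yaw 0.821
white [232. 327.] c [ 514.7 -185.7] size [28.8 58.2] yaw -1.266
white [219. 178.] c [537.4 -21. ] size [191.2 140.6] yaw 1.438
```

View pics/w7.png

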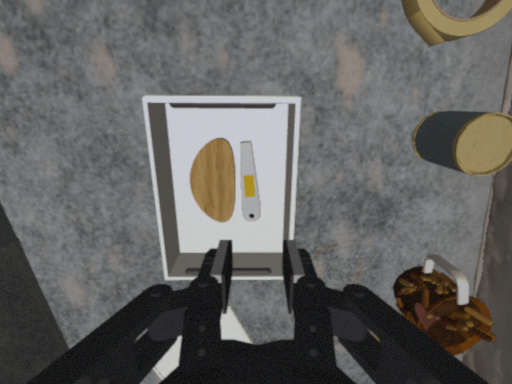

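The picture shows the rib at (213,180) and the scraper at (249,180), flat side by side on the box floor. The full rim is visible at (144–300, 97–279). Next is the lid.

jog_arm(
  commands=[
    {"fingers": 5,"x": -3.6,"y": -0.76,"z": 0,"turn": 0},
    {"fingers": 5,"x": -3.6,"y": -0.76,"z": 0,"turn": 0},
    {"fingers": 5,"x": -3.6,"y": -0.76,"z": 0,"turn": 0},
    {"fingers": 5,"x": -3.6,"y": -0.76,"z": 0,"turn": 0},
    {"fingers": 5,"x": -3.6,"y": -0.76,"z": 0,"turn": 0},
    {"fingers": 5,"x": -3.6,"y": -0.76,"z": 0,"turn": 0},
    {"fingers": 5,"x": -3.6,"y": -0.76,"z": 0,"turn": 0},
    {"fingers": 5,"x": -3.6,"y": -0.76,"z": 0,"turn": -0.11},
    {"fingers": 5,"x": 0,"y": 0,"z": 0,"turn": -0.11},
    {"fingers": 5,"x": 0,"y": 0,"z": 0,"turn": -0.11},
    {"fingers": 5,"x": 0,"y": 0,"z": 0,"turn": -0.1},
    {"fingers": 5,"x": 0,"y": 0,"z": 0,"turn": 0},
  ],
)

```text
clock: 12.12
tcp_pos: [0.4666, -0.301, 0.1595]
tcp_rot: [3.141, -0.0, 1.874]
wrist_force: [0.0, -0.1, 0.7]
gripper_width: 0.586
```

jog_arm(
  commands=[
    {"fingers": 5,"x": 0,"y": 0,"z": 0,"turn": 0},
  ],
)

```text
clock: 12.2
tcp_pos: [0.4669, -0.3006, 0.1595]
tcp_rot: [3.141, 0.0, 1.87]
wrist_force: [0.2, -0.4, 0.2]
gripper_width: 0.581
```

```bash
python3 wrist.py w8 .021;python3 plan.py .4723 -.3001 .033 1.873
```

```text
wood [501. 354.] c [ 850.9 -438.4] size [ 45.9 124.2] yaw -0.972
wood [466. 298.] c [ 773.6 -358.3] size [98.8 37.2] yaw 0.274
white [263. 173.] c [ 471.3 -300.2] size [147.3 198.1] yaw -1.268
white [438.   6.] c [568.  -98.3] size [43.2 15.9] yaw 0.299
white [454.  20.] c [ 581.1 -103.8] size [91.4 34.2] yaw 0.299
t 12.25 pos [ 0.467  -0.3005  0.1595] rot [-3.142  0.     1.87 ] F [-0.6 -0.8 -0.6] w 0.586
turn -0.003 shift now-axes [-0.12  0.52 12.65] after turn [-0.12  0.52 12.65] dist 12.7
```

View pics/w8.png

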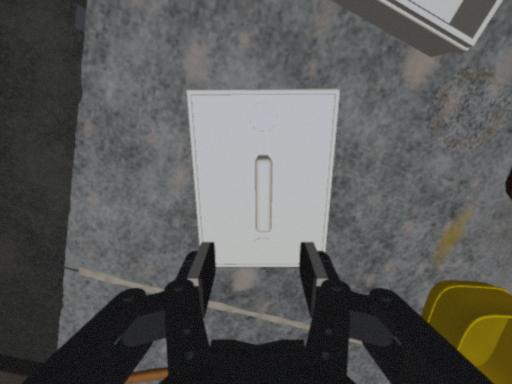

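The lid is seen whole, with the handle at (264,194) running along the tool. Descending.

jog_arm(
  commands=[
    {"fingers": 5,"x": -0.1,"y": 0.45,"z": 4,"turn": 0},
    {"fingers": 5,"x": 0,"y": 0,"z": 4,"turn": 0},
    {"fingers": 5,"x": 0,"y": 0,"z": 3.5,"turn": 0},
    {"fingers": 5,"x": 0,"y": 0,"z": 1.3,"turn": 0},
    {"fingers": 5,"x": 0,"y": 0,"z": 0,"turn": 0},
    {"fingers": 0.8,"x": 0,"y": 0,"z": 0,"turn": 0},
    {"fingers": 0.8,"x": 0,"y": 0,"z": 0,"turn": 0},
    {"fingers": 0.8,"x": 0,"y": 0,"z": 0,"turn": 0},
    {"fingers": 0.8,"x": 0,"y": 0,"z": 0,"turn": 0},
    {"fingers": 0.8,"x": 0,"y": 0,"z": 0,"turn": 0},
    {"fingers": 0.8,"x": 0,"y": 0,"z": 0,"turn": 0},
  ],
  newtons=80,
)

```text
clock: 13.17
tcp_pos: [0.4731, -0.3006, 0.0332]
tcp_rot: [3.139, 0.002, 1.872]
wrist_force: [0.3, 0.6, 6.4]
gripper_width: 0.168
```

```bash
python3 wrist.py w9 .021;python3 plan.py .4715 -.3002 .15 1.87
```

```text
t 13.22 pos [ 0.4731 -0.3006  0.0332] rot [3.139e+00 2.000e-03 1.872e+00] F [-1.1 -0.3  7.2] w 0.171
turn 0.002 shift now-axes [  0.08  -0.14 -11.68] after turn [  0.08  -0.14 -11.68] dist 11.7
```

jog_arm(
  commands=[
    {"fingers": 0.8,"x": 0,"y": 0,"z": -2,"turn": 0},
    {"fingers": 0.8,"x": 0,"y": 0,"z": -4,"turn": 0},
    {"fingers": 0.8,"x": 0,"y": 0,"z": -4,"turn": 0.11},
    {"fingers": 0.8,"x": 0,"y": 0,"z": -3,"turn": 0.11},
    {"fingers": 0.8,"x": 0,"y": 0,"z": 0,"turn": 0.11},
    {"fingers": 0.8,"x": 0,"y": 0,"z": 0,"turn": 0.105},
    {"fingers": 0.8,"x": 0,"y": 0,"z": 0,"turn": 0},
    {"fingers": 0.8,"x": 0,"y": 0,"z": 0,"turn": 0},
  ],
)

```text
clock: 13.88
tcp_pos: [0.4714, -0.3003, 0.1617]
tcp_rot: [-3.142, 0.001, 1.441]
wrist_force: [0.4, 0.7, -2.6]
gripper_width: 0.17
```

```bash
python3 plan.py .5372 -.0215 .163 1.437; python3 - <<'E'
from h import *
im=viewer.capture('wrist'); np.save('w10.npy',im); s=viewer.capture('scene')
c=viewer.calibration('scene'); u,v=proj(c,[.47,-.3,.16]); u=int(np.clip(u,80,432));v=int(np.clip(v,70,314)); print(u,v)
a=cv2.resize(s[v-70:v+70,u-80:u+80],(439,384),interpolation=cv2.INTER_CUBIC)
save(cv2.resize(np.hstack([im,a]),(800,323)),'w10.png')
E
```

```text
t 13.88 pos [ 0.4714 -0.3003  0.1617] rot [-3.142e+00  1.000e-03  1.441e+00] F [ 0.4  0.7 -2.6] w 0.17
turn 0.004 shift now-axes [28.5   2.9  -0.13] after turn [28.51  2.8  -0.13] dist 28.6
331 158
```

View pics/w10.png

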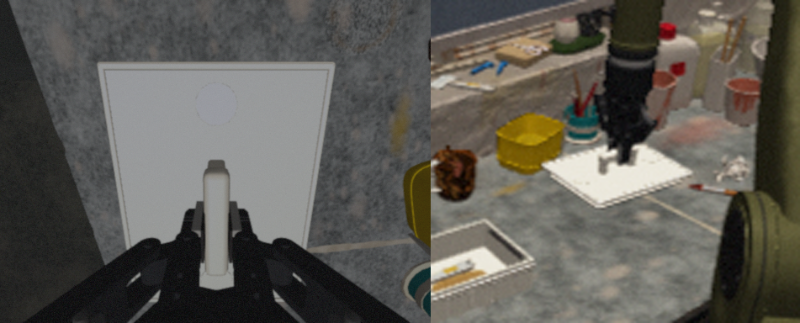

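```bash
cat > lidpose.py <<'E'
import sys; from h import *
# pose of held lid in tool frame from wrist picture
s=robot.read_state(); c=viewer.calibration('wrist'); im=viewer.capture('wrist'); zp=s['tcp_pos'][2]-.0332+.021
g=cv2.GaussianBlur(im,(3,3),0); hsv=cv2.cvtColor(g,cv2.COLOR_RGB2HSV)
m=((hsv[...,2]>135)&(hsv[...,1]<45)).astype(np.uint8)
k,_=cv2.findContours(m,cv2.RETR_EXTERNAL,cv2.CHAIN_APPROX_NONE); k=max(k,key=cv2.contourArea)[:,0]
print('bbox',k.min(0),k.max(0))
p=s['tcp_pos']; y=s['tcp_rot'][2]; X=np.array([np.cos(y),np.sin(y)]);Y=np.array([np.sin(y),-np.cos(y)])
T=lambda px:(lambda w:np.array([w@X,w@Y])*1000)((ray(c,px,zp)-p)[:2])
P=np.array([T(q) for q in k]); r0=k[:,1].min()
def line(sel,n):
    q=P[sel].astype(np.float32); vx,vy,x,yy=cv2.fitLine(q,cv2.DIST_HUBER,0,.01,.01).ravel(); print(n,'pt',round(float(x),1),round(float(yy),1),'ang',round(float(np.arctan(vy/vx) if abs(vx)>abs(vy) else -np.arctan(vx/vy)),4),'n',sel.sum())
cx=(k[:,0].min()+k[:,0].max())/2; side=(k[:,1]>r0+12)&(k[:,1]<r0+150)
line((k[:,1]<r0+6)&(abs(k[:,0]-cx)<120),'far'); line(side&(k[:,0]<cx-60),'left'); line(side&(k[:,0]>cx+60),'right')
E
python3 lidpose.py
```

```text
bbox [117  75] [396 295]
far pt 99.2 -11.9 ang 0.0004 n 240
left pt 55.4 -75.7 ang -0.0022 n 137
right pt 55.4 71.3 ang 0.0017 n 137
```

```bash
python3 - <<'E'
from h import *
s=robot.read_state(); c=viewer.calibration('wrist'); p=s['tcp_pos']; y=s['tcp_rot'][2]; X=np.array([np.cos(y),np.sin(y)])
for h in(0,.15,.25):
    for px in((256,0),(256,72)):
        print(h,px,round(float((ray(c,px,.056-h)-p)[:2]@X),3))
print(np.round(np.array(c['cam_to_world'])[:3,3]-p,3))
# remeasure box in top view with rim edge lines at z=.056, and lid mask size check
im=np.load('top.npy'); ct=viewer.calibration('top')
im2=cv2.imread('pics/w7.png'); 
E
```

```text
0 (256, 0) 0.161
0 (256, 72) 0.11
0.15 (256, 0) 0.206
0.15 (256, 72) 0.125
0.25 (256, 0) 0.237
0.25 (256, 72) 0.135
[0.009 0.085 0.142]
```

jog_arm(
  commands=[
    {"fingers": 0.8,"x": 3.3,"y": 0.41,"z": 0,"turn": 0},
    {"fingers": 0.8,"x": 3.3,"y": 0.41,"z": 0,"turn": 0},
    {"fingers": 0.8,"x": 3.3,"y": 0.41,"z": 0,"turn": 0},
    {"fingers": 0.8,"x": 3.3,"y": 0.41,"z": 0,"turn": 0},
    {"fingers": 0.8,"x": 3.3,"y": 0.41,"z": 0,"turn": 0},
    {"fingers": 0.8,"x": 3.3,"y": 0.41,"z": 0,"turn": 0},
    {"fingers": 0.8,"x": 3.3,"y": 0.41,"z": 0,"turn": 0},
    {"fingers": 0.8,"x": 0,"y": 0,"z": 0,"turn": 0},
    {"fingers": 0.8,"x": 0,"y": 0,"z": 0,"turn": 0},
    {"fingers": 0.8,"x": 0,"y": 0,"z": 0,"turn": 0},
  ],
)

```text
clock: 14.87
tcp_pos: [0.5304, -0.0754, 0.1609]
tcp_rot: [-3.14, 0.001, 1.439]
wrist_force: [-0.7, -0.5, -1.4]
gripper_width: 0.166
```

```bash
python3 plan.py .538 -.0215 .163 1.437; python3 - <<'E'
from h import *
im=viewer.capture('wrist'); np.save('w11.npy',im); save(im,'w11.png')
E
```

```text
t 14.87 pos [ 0.5304 -0.0754  0.1609] rot [-3.140e+00  1.000e-03  1.439e+00] F [-0.7 -0.5 -1.4] w 0.166
turn 0.002 shift now-axes [ 5.44  0.04 -0.21] after turn [ 5.44  0.03 -0.21] dist 5.4
```

View pics/w11.png

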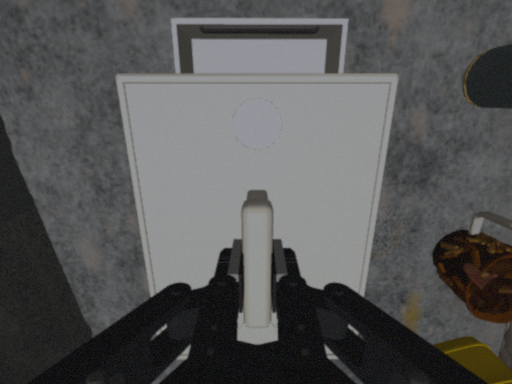

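The picture shows the box's far rim at row 19, columns 172–348, beyond the lid's far edge at row 75, columns 117–397. I'll measure both in the tool frame with sub-pixel edges.

```bash
python3 - <<'E'
from h import *
im=np.load('w11.npy'); g=cv2.GaussianBlur(cv2.cvtColor(im,cv2.COLOR_RGB2GRAY),(3,3),0).astype(float)
s=robot.read_state(); c=viewer.calibration('wrist'); p=s['tcp_pos']; y=s['tcp_rot'][2]
X=np.array([np.cos(y),np.sin(y)]);Y=np.array([np.sin(y),-np.cos(y)])
def sub(prof,sgn):  # strongest rising edge along prof
    d=sgn*np.diff(prof); i=int(d.argmax()); i=min(max(i,1),len(d)-2); a,b,e=d[i-1:i+2]; den=a-2*b+e
    return i+.5+(.5*(a-e)/den if den else 0)
def T(px,z): w=(ray(c,px,z)-p)[:2]; return np.array([w@X,w@Y])*1000
def fit(n,P):
    q=np.array(P,np.float32); vx,vy,a,b=cv2.fitLine(q,cv2.DIST_HUBER,0,.01,.01).ravel()
    print(n,round(float(a),1),round(float(b),1),'ang',round(float(np.arctan(vy/vx) if abs(vx)>abs(vy) else -np.arctan(vx/vy)),4))
zb=.056; zl=p[2]-.0332+.021
fit('box far',[T((u,10+sub(g[10:27,u],1)),zb) for u in range(182,340,2)])
fit('box left',[T((162+sub(g[v,162:182],1),v),zb) for v in range(28,66)])
fit('box right',[T((335+sub(g[v,335:358],-1),v),zb) for v in range(28,66)])
fit('lid far',[T((u,66+sub(g[66:80,u],1)),zl) for u in [*range(125,168,2),*range(352,392,2)]])
for r in((90,130),(180,270)):
  fit('lid left',[T((u0+sub(g[v,u0:u0+24],1),v),zl) for v in range(*r) for u0 in [int(117+(v-75)*.158)-12]])
  fit('lid right',[T((u0+sub(g[v,u0:u0+24],-1),v),zl) for v in range(*r) for u0 in [int(397-(v-75)*.138)-12]])
# box from full view w7
E
```

```text
box far 148.7 0.6 ang 0.0041
box left 128.4 -70.5 ang 0.0049
box right 128.4 69.6 ang 0.0056
lid far 99.9 -4.1 ang -0.0021
lid left 81.9 -76.5 ang 0.0024
lid right 81.3 71.9 ang -0.0002
lid left 12.6 -76.5 ang 0.0007
lid right 12.6 72.0 ang -0.0011
```

jog_arm(
  commands=[
    {"fingers": 0.8,"x": 2.7,"y": 0.07,"z": 0,"turn": 0.005},
    {"fingers": 0.8,"x": 2.67,"y": 0.07,"z": 0,"turn": 0},
    {"fingers": 0.8,"x": 0,"y": 0,"z": 2,"turn": 0},
    {"fingers": 0.8,"x": 0,"y": 0,"z": 3,"turn": 0},
    {"fingers": 0.8,"x": 0,"y": 0,"z": 1.5,"turn": 0},
    {"fingers": 0.8,"x": 0,"y": 0,"z": 0,"turn": 0},
    {"fingers": 0.8,"x": 0,"y": 0,"z": 0,"turn": 0},
    {"fingers": 0.8,"x": 0,"y": 0,"z": 0,"turn": 0},
  ],
)

```text
clock: 15.58
tcp_pos: [0.5401, -0.0229, 0.0971]
tcp_rot: [3.14, -0.0, 1.431]
wrist_force: [0.1, 0.5, -0.9]
gripper_width: 0.17
```

```bash
python3 plan.py .5389 -.0224 .083 1.434
```

```text
t 15.58 pos [ 0.5401 -0.0229  0.0971] rot [ 3.14  -0.     1.431] F [ 0.1  0.5 -0.9] w 0.17
turn -0.003 shift now-axes [ 0.03 -0.13  1.41] after turn [ 0.03 -0.13  1.41] dist 1.4
```

jog_arm(
  commands=[
    {"fingers": 0.8,"x": 0.03,"y": -0.1,"z": 0.3,"turn": -0.003},
    {"fingers": 0.8,"x": 0,"y": 0,"z": 0.3,"turn": 0},
    {"fingers": 0.8,"x": 0,"y": 0,"z": 0.3,"turn": 0},
    {"fingers": 0.8,"x": 0,"y": 0,"z": 0.3,"turn": 0},
    {"fingers": 0.8,"x": 0,"y": 0,"z": 0,"turn": 0},
    {"fingers": 0.8,"x": 0,"y": 0,"z": 0,"turn": 0},
  ],
)

```text
clock: 16.08
tcp_pos: [0.5384, -0.0217, 0.0841]
tcp_rot: [-3.141, 0.0, 1.436]
wrist_force: [-1.1, -0.3, -2.3]
gripper_width: 0.169
```

```bash
python3 plan.py .5389 -.0224 .083 1.434
```

```text
t 16.08 pos [ 0.5384 -0.0217  0.0841] rot [-3.141  0.     1.436] F [-1.1 -0.3 -2.3] w 0.169
turn 0.002 shift now-axes [-0.06  0.06  0.11] after turn [-0.06  0.06  0.11] dist 0.1
```

No contact force at origin height of about 51 mm, so the plug is in the mouth. Lowering onto the lips.

jog_arm(
  commands=[
    {"fingers": 0.8,"x": 0,"y": 0,"z": 0.2,"turn": 0},
    {"fingers": 0.8,"x": 0,"y": 0,"z": 0.2,"turn": 0},
    {"fingers": 0.8,"x": 0,"y": 0,"z": 0.2,"turn": 0},
    {"fingers": 0.8,"x": 0,"y": 0,"z": 0,"turn": 0},
    {"fingers": 0.8,"x": 0,"y": 0,"z": 0,"turn": 0},
  ],
)

```text
clock: 16.5
tcp_pos: [0.5383, -0.0239, 0.079]
tcp_rot: [3.141, 0.003, 1.434]
wrist_force: [-2.3, -5.5, 5.4]
gripper_width: 0.169
```

jog_arm(
  commands=[
    {"fingers": 0.8,"x": -0.1,"y": 0,"z": 0.2,"turn": 0},
    {"fingers": 0.8,"x": 0,"y": 0,"z": 0.2,"turn": 0},
    {"fingers": 0.8,"x": 0,"y": 0,"z": 0.2,"turn": 0},
    {"fingers": 0.8,"x": 0,"y": 0,"z": 0,"turn": 0},
    {"fingers": 0.8,"x": 0,"y": 0,"z": 0,"turn": 0},
  ],
)

```text
clock: 16.92
tcp_pos: [0.5386, -0.0225, 0.0727]
tcp_rot: [3.141, 0.0, 1.437]
wrist_force: [-0.1, 1.4, -1.7]
gripper_width: 0.167
```

jog_arm(
  commands=[
    {"fingers": 0.8,"x": 0,"y": 0,"z": 0.3,"turn": 0},
    {"fingers": 0.8,"x": 0,"y": 0,"z": 0.3,"turn": 0},
    {"fingers": 0.8,"x": 0,"y": 0,"z": 0,"turn": 0},
  ],
)

```text
clock: 17.17
tcp_pos: [0.5387, -0.0223, 0.0719]
tcp_rot: [3.138, 0.002, 1.436]
wrist_force: [-11.9, -0.2, 55.9]
gripper_width: 0.165
```

It hits a hard stop at the home height. I'll unload, release, retreat and look.

jog_arm(
  commands=[
    {"fingers": 0.8,"x": 0,"y": 0,"z": -0.5,"turn": 0},
    {"fingers": 0.8,"x": 0,"y": 0,"z": 0,"turn": 0},
    {"fingers": 4.5,"x": 0,"y": 0,"z": 0,"turn": 0},
    {"fingers": 4.5,"x": 0,"y": 0,"z": 0,"turn": 0},
    {"fingers": 4.5,"x": 0,"y": 0,"z": 0,"turn": 0},
    {"fingers": 4.5,"x": 0,"y": 0,"z": -3,"turn": 0},
    {"fingers": 4.5,"x": 0,"y": 0,"z": -4,"turn": 0},
    {"fingers": 4.5,"x": 0,"y": 0,"z": -4,"turn": 0},
    {"fingers": 0,"x": -2,"y": 0,"z": 0,"turn": 0},
    {"fingers": 0,"x": -2,"y": 0,"z": 0,"turn": 0},
    {"fingers": 0,"x": 0,"y": 0,"z": 0,"turn": 0},
    {"fingers": 0,"x": 0,"y": 0,"z": 0,"turn": 0},
  ],
)

```text
clock: 18.17
tcp_pos: [0.5328, -0.0637, 0.1808]
tcp_rot: [-3.141, 0.001, 1.433]
wrist_force: [0.5, -0.8, 0.5]
gripper_width: 0.001
```

```bash
python3 wrist.py w12 .06; python3 plan.py .5289 -.0957 .07 1.436; python3 - <<'E'
from h import *
s=viewer.capture('scene');c=viewer.calibration('scene'); u,v=proj(c,[.538,-.022,.06]); u=int(u);v=int(v)
a=cv2.resize(s[v-45:v+45,u-60:u+60],(512,384),interpolation=cv2.INTER_CUBIC)
save(cv2.resize(np.hstack([np.load('w.npy'),a]),(800,300)),'w12b.png')
E
```

```text
wood [463. 349.] c [ 766.6 -314.9] size [37.6 77.9] yaw -0.752
white [260. 143.] c [536.3 -21.5] size [197.1 147.3] yaw 1.435
t 18.22 pos [ 0.533  -0.0621  0.1808] rot [-3.141e+00 -1.000e-03  1.435e+00] F [ 0.2  0.5 -1.5] w -0.004
turn -0.001 shift now-axes [-3.38  0.05 11.08] after turn [-3.38  0.05 11.08] dist 11.6
```

View pics/w12b.png

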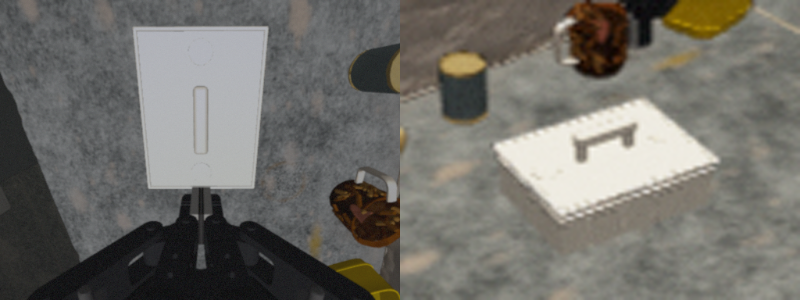

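The pictures show the lid flat on the rim, with no visible gap in the side view. I'll confirm the height of each end by pressing the marks with the shut fingers.

jog_arm(
  commands=[
    {"fingers": 0,"x": -3.4,"y": 0,"z": 0,"turn": 0},
    {"fingers": 0,"x": 0,"y": 0,"z": 4,"turn": 0},
    {"fingers": 0,"x": 0,"y": 0,"z": 4,"turn": 0},
    {"fingers": 0,"x": 0,"y": 0,"z": 3,"turn": 0},
    {"fingers": 0,"x": 0,"y": 0,"z": 0.6,"turn": 0},
    {"fingers": 0,"x": 0,"y": 0,"z": 0.5,"turn": 0},
    {"fingers": 0,"x": 0,"y": 0,"z": 0.3,"turn": 0},
    {"fingers": 0,"x": 0,"y": 0,"z": 0,"turn": 0},
  ],
)

```text
clock: 18.93
tcp_pos: [0.5262, -0.0943, 0.0601]
tcp_rot: [-3.138, 0.002, 1.438]
wrist_force: [-9.9, 1.1, 20.4]
gripper_width: -0.002
```

jog_arm(
  commands=[
    {"fingers": 0,"x": 0,"y": 0,"z": -4,"turn": 0},
    {"fingers": 0,"x": 0,"y": 0,"z": -4,"turn": 0},
    {"fingers": 0,"x": 3.7,"y": 0,"z": 0,"turn": 0},
    {"fingers": 0,"x": 3.7,"y": 0,"z": 0,"turn": 0},
    {"fingers": 0,"x": 3.7,"y": 0,"z": 0,"turn": 0},
    {"fingers": 0,"x": 3.7,"y": 0,"z": 0,"turn": 0},
    {"fingers": 0,"x": 0,"y": 0,"z": 0,"turn": 0},
    {"fingers": 0,"x": 0,"y": 0,"z": 3,"turn": 0},
    {"fingers": 0,"x": 0,"y": 0,"z": 4,"turn": 0},
    {"fingers": 0,"x": 0,"y": 0,"z": 0.7,"turn": 0},
    {"fingers": 0,"x": 0,"y": 0,"z": 0.3,"turn": 0},
    {"fingers": 0,"x": 0,"y": 0,"z": 0,"turn": 0},
  ],
)

```text
clock: 19.93
tcp_pos: [0.5479, 0.0524, 0.0601]
tcp_rot: [3.141, -0.0, 1.438]
wrist_force: [-5.1, 0.9, 12.8]
gripper_width: 0.0
```

Both ends are at 60.1 mm under 13–20 N, and home is 60. Retreating.

jog_arm(
  commands=[
    {"fingers": 0,"x": 0,"y": 0,"z": -2,"turn": 0},
    {"fingers": 0,"x": 0,"y": 0,"z": -4,"turn": 0},
    {"fingers": 0,"x": 0,"y": 0,"z": -4,"turn": 0},
    {"fingers": 0,"x": 0,"y": 0,"z": -4,"turn": 0},
    {"fingers": 0,"x": 0,"y": 0,"z": 0,"turn": 0},
    {"fingers": 0,"x": 0,"y": 0,"z": 0,"turn": 0},
    {"fingers": 0,"x": 0,"y": 0,"z": 0,"turn": 0},
    {"fingers": 0,"x": 0,"y": 0,"z": 0,"turn": 0},
  ],
)

```text
clock: 20.6
tcp_pos: [0.5474, 0.0505, 0.1968]
tcp_rot: [-3.14, 0.001, 1.436]
wrist_force: [-0.4, 0.3, 0.7]
gripper_width: -0.0
```

```bash
python3 plan.py .54 .05 .2 1.436; python3 - <<'E'
from h import *
a=np.load('scene.npy').astype(int); b=viewer.capture('scene'); c=viewer.calibration('scene')
s=b.astype(int)
for n,p in(('mug',(395//1*.64*1.03,165)),('tin',(345*.64,278*.64)),('tape',(295*.64,303*.64))):
    u,v=map(int,p); print(n,np.abs(a-s)[v-15:v+15,u-15:u+15].mean().round(1))
robot.job_done(); print('done')
E
```

```text
t 20.6 pos [0.5474 0.0505 0.1968] rot [-3.140e+00  1.000e-03  1.436e+00] F [-0.4  0.3  0.7] w -0.0
turn 0.0 shift now-axes [-0.15 -0.72 -0.32] after turn [-0.15 -0.72 -0.32] dist 0.8
mug 18.3
tin 8.6
tape 9.1
the job is handed in; nothing more can be done
done
```

The rib and scraper are in the box, and the lid is pressed home. I handed the job in at about 20.6 s.

- **Contents:** I used the rib farthest to the robot's right. The wrist picture showed it and the scraper lying flat side by side on the box floor before the lid went on.
- **Lid:** I set it on by its handle and pressed until it came to a hard stop, peaking at about 56 N on the wrist sensor. I then pressed each end mark with the shut fingers. Both stood at 60.1 mm above the bench (home is 60 mm) under 13–20 N. The side view showed no gap.
- **Gripper:** It was clear of everything when I handed in, about 14 cm above the lid.
- **Inconclusive check:** I compared the first and last scene pictures around the mug, tin and tape. The mug patch differed more (18 grey levels) than the tin (8.6) or tape (9.1). I put this down to the arm or its shadow, but I didn't confirm it. The mug looked upright in the last picture I viewed, and I planned no move near it.
- **Disagreement:** The wrist camera read about 2 mm off sideways compared with where the fingers held the lid. I corrected for this when fitting the lid.

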